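# Move the seasoning row from the tray into the rack, order kept from the handle

### The arm

A 6-joint arm with a two-finger parallel gripper is mounted at the origin on a cart in front of the work surface, level with it; the furniture and walls round the work are solid. World frame = base frame: x ahead of the robot, y to its left, z up, the work surface at z = 0. Lengths are in mm, angles in rad, forces in N, time in s.
With the tool pointing down it reaches from about 425 to 1125 mm from the base axis. Payload 14.9 kg.
Tool frame: the origin (TCP) lies midway between the tips of the shut fingers; the grasp point (between the pads) lies 19 mm behind it; z points along the fingers, y is the line along which they close (so a half turn about z gives the same grasp; the last joint's range is limited). The gripper opens to 91 mm and grips with 3 to 60 N. Pads are 32 mm wide; open, the fingers measure 118 mm over their backs; the gripper's body (76 mm by 178 mm) begins 60 mm behind the grasp point.
Start: joints at [1.152, 0.379, 1.734, -0, 1.028, -0.033], TCP at [263.418, 648.559, 213.932] pointing down, gripper open.
Joint ranges: [-2.77, 2.77], [-0.74, 2.19], [0, 2.66], [-1.06, 4.2], [0.31, 2.87], [-3.08, 3.08]. Speed limits (rad/s): [1.89, 1.89, 2.39, 3.14, 3.14, 3.14].

### API

Orientations are given as a 3x3 rotation matrix whose columns are the frame's x, y, z axes.
In Python, from plant import monitor, vision, workorder gives the robot as it stands.
- The arm moves only by the shell command python3 -m pendant 'ROWS'. ROWS is JSON, a list of rows, each a list of 7 numbers: the closure, from 0 (fully open) to 1 (shut), then the shift along the world's x, y, z in mm, then the turn, a rotation vector about the world's x, y, z in degrees. A call has exactly 10 rows; each row is the pose to reach, as a shift and turn from the pose commanded when the call began; what a row does not reach only later rows make up. A row lasts 1/8 s, in which the tool goes at most 62.5 mm and 10.7 degrees, less where a joint would pass 70% of its speed; a pose out of reach is approached as far as the arm can. A call with a gripper value outside its range is refused whole. The fingers move at their own pace and stop on an object; the grip force is fixed at half the most. Time passes only in rows, so rows that repeat a pose let the fingers close, or fill a call up. It gives the time, the measured TCP pose, the force, the opening and the grip force at its end, in the units of the state.
- monitor.observe(): the state, without advancing time (a new reading comes with each control period).
- vision.snapshot(name): name is "side" or "top"; returns the picture (480x640x3 uint8, red, green, blue); there is no depth.
- vision.camera_info(name): a dict with "intrinsics" (3x3 intrinsics, pixels), "rvec" (rotation vector, rad) and "tvec" (3), from world to camera coordinates, as OpenCV has them. Camera axes: x right, y down, z forward; pixel columns grow to the right and rows downward; lengths in mm; the calibration is good to about 2 mm. A picture is of the moment at which its call begins. camera_info takes no time and is no camera call.
- workorder.hand_in(): hands the job in; it is judged then, once.
Trained networks look in the newest picture that a camera, given by its name, has taken for a name from the list of things; names that differ only in an ending like _2 or _b are one class to them, and where a whole thing is asked for, a point or a joint stands for the part that bears it (a point fixed in the world has none). Each returns a list of dicts, best first, with "confidence" (0 to 1); they miss things now and then, are a little off and sometimes report something else, mostly with a low value. They report only what shows in the picture. A call takes as long as a camera call. They do not tell look-alikes from the thing itself.
- vision.find_in(camera, query): "position" ([column, row] in pixels, amid what is visible of it).
- vision.place_of(camera, query): "position" ([column, row] in pixels: a listed point, or the origin of a listed thing).
The state is a dict: "t": time; "joint_pos": joint angles; "joint_vel": joint speeds; "tau": joint torques, N m; "eef_pos": TCP position; "eef_rot": TCP orientation; "force": force on the tool from outside, world axes, zero at the start; "moment": the same for the moment, N m; "gripper_width": opening from 0.0 (shut) to 1.0 (fully open); "grasp_force": force on a finger pad.
Only numpy, scipy, OpenCV 4.12 (cv2) and the standard library are available. Lean on these libraries where they do the work, as an engineer would, in place of code of your own. Each camera call takes 0.05 s, during which the arm holds its last target. There are 200 camera calls.

### The job

Move the salt shaker and the three small jars from the metal tray into the wooden rack, one to a well, keeping their order as counted from the wire handle: the one that stood nearest the tray's handle goes into the well nearest the rack's handle, the next beside it, and so on. The two handles are at opposite ends, so the row comes out reversed from left to right. Keep each one upright on the way, and leave all four standing flat in their wells.

Things in the scene. Friction and masses are not known exactly. Their poses are not given: they have to be found in the camera images.
- shaker_c (a point): Loose, upright: glass salt shaker with a domed grey-white perforated top, 38 mm across at the foot, 44 mm at 30 mm up, tapering to a top that is 34 mm across from 66 to 79 mm up (grip it there), 90 mm tall, about 0.12 kg. This point is its centre, on its axis, half-way up (45 mm above its underside). Its z axis points up through its top. It starts on one of the four cork pads of the metal tray.
- squat_jar_c (a point): Loose, upright: squat white plastic jar with a broad ribbed red screw cap, 46 mm across, 90 mm tall, about 0.08 kg. This point is its centre, on its axis, half-way up (45 mm above its underside). Its z axis points up through its top. It starts on one of the four cork pads of the metal tray.
- black_cap_jar_c (a point): Loose, upright: slim glass spice jar with a straight ribbed black cap, 46 mm across, 100 mm tall, about 0.11 kg. This point is its centre, on its axis, half-way up (50 mm above its underside). Its z axis points up through its top. It starts on one of the four cork pads of the metal tray.
- gold_cap_jar_c (a point): Loose, upright: slim glass spice jar with a straight ribbed mustard-yellow cap 46 mm across, body squarish, 46 mm over the flats and up to 54 mm over the rounded corners, 98 mm tall, about 0.11 kg. This point is its centre, on its axis, half-way up (49 mm above its underside). Its z axis points up through its top. It starts on one of the four cork pads of the metal tray.
- pad_shaker: Fixed round cork pad, 56 mm across and 3 mm thick, in the metal tray (its top is 7 mm above the worktop). Marks the place in the tray where the shaker stood at the start; it stays there. Origin: centre of its underside.
- pad_squat_jar: Fixed round cork pad, 56 mm across and 3 mm thick, in the metal tray (its top is 7 mm above the worktop). Marks the place in the tray where the squat jar stood at the start; it stays there. Origin: centre of its underside.
- pad_black_cap_jar: Fixed round cork pad, 56 mm across and 3 mm thick, in the metal tray (its top is 7 mm above the worktop). Marks the place in the tray where the black cap jar stood at the start; it stays there. Origin: centre of its underside.
- pad_gold_cap_jar: Fixed round cork pad, 56 mm across and 3 mm thick, in the metal tray (its top is 7 mm above the worktop). Marks the place in the tray where the gold cap jar stood at the start; it stays there. Origin: centre of its underside.
- tray: Fixed low aluminium tray, 76 x 322 mm, floor 4 mm thick, rim 10 mm high, nearer to the robot than the rack or farther. Origin: centre of its underside; y along the row, x across it, z up. The four cork pads' centres lie at y = -117, -39, 39, 117 mm (x = 0). Its dark wire handle, a loop up to 23 mm high, stands 30 mm out from its +y end (left as the robot sees it).
- rack: Fixed pale wooden rack, 76 x 322 mm. Four square wells, 66 x 66 mm, 10 mm deep, dark floors 10 mm and rims 20 mm above the worktop. Origin: centre of its underside; y along the row, x across it, z up. Wells' centres at y = -117, -39, 39, 117 mm (x = 0). Its dark wire handle, a loop up to 25 mm high, stands 34 mm out from its -y end (right as the robot sees it).
Mind the look-alikes: they are no part of the job. Leave any blue or turquoise look-alike of the part that bears gold_cap_jar_c alone.

How it is judged:
By the outcome, as a careful person would: the job done as asked, in the order asked, and still so for the second after the job is handed in, with the robot touching nothing.
It also fails if it takes over 96 s, if anything falls off the work surface, if the arm or the gripper's body presses on something with over 40 N, if the wrist force passes 120 N, or if a joint passes its speed limit or range.

## Working session

There is one attempt and no reset: what is moved stays moved. The work goes in short steps, Python scripts to look and compute and a shell command to move; the robot and the scene stay as the last step left them, time stands still between calls to the robot, and variables do not carry over. Pictures are saved under pics/ and viewed, at most 14 in all, crops included, and the job is handed in when it is done.

```bash
mkdir -p pics; cat > h.py <<'E'
import numpy as np, cv2
from plant import monitor, vision, workorder
def ray(cam,px):
    c=vision.camera_info(cam);K=np.array(c["intrinsics"],float);R=cv2.Rodrigues(np.array(c["rvec"],float))[0];t=np.array(c["tvec"],float).ravel()
    return -R.T@t, R.T@np.linalg.inv(K)@np.array([px[0],px[1],1.])
def at_z(cam,px,z):
    o,d=ray(cam,px);return o+d*(z-o[2])/d[2]
def snap(cam,name):
    im=vision.snapshot(cam);cv2.imwrite(f"pics/{name}.png",im[:,:,::-1]);return im
E
python3 - <<'E'
from h import *
Z=dict(shaker_c=52,squat_jar_c=52,black_cap_jar_c=57,gold_cap_jar_c=56,pad_shaker=4,pad_squat_jar=4,pad_black_cap_jar=4,pad_gold_cap_jar=4,tray=0,rack=0)
snap("top","top0");
for n,z in Z.items():
    for r in vision.place_of("top",n)[:3]: print(n,np.round(r["position"]),round(r["confidence"],2),at_z("top",r["position"],z).round())
snap("side","side0")
s=monitor.observe();print(s["t"],s["eef_pos"],np.round(s["eef_rot"],3),ray("top",(320,240))[0],ray("side",(320,240))[0])
E
```

```text
shaker_c [419. 170.] 0.68 [ 627. -126.   52.]
squat_jar_c [290. 162.] 0.78 [643. 108.  52.]
black_cap_jar_c [330. 162.] 0.97 [641.  35.  57.]
gold_cap_jar_c [412. 336.] 0.78 [ 330. -101.   56.]
gold_cap_jar_c [376. 171.] 0.73 [624. -49.  56.]
gold_cap_jar_c [200. 239.] 0.63 [502. 267.  56.]
pad_shaker [351. 172.] 0.62 [638.  -7.   4.]
pad_shaker [414. 178.] 0.56 [ 625. -126.    4.]
pad_squat_jar [290. 166.] 0.69 [651. 111.   4.]
pad_black_cap_jar [330. 175.] 0.58 [634.  35.   4.]
pad_gold_cap_jar [371. 176.] 0.65 [631. -45.   4.]
tray [352. 173.] 0.83 [637.  -8.   0.]
rack [334. 278.] 0.64 [435.  30.   0.]
0.6 [263.42627454 648.54935667 213.94811921] [[-0.927  0.376 -0.   ]
 [ 0.376  0.927 -0.   ]
 [-0.    -0.    -1.   ]] [350.28899019  57.26952729 923.01945781] [  78.06688102 -646.08698395  434.79799905]
```

```bash
ls pics
```

```text
side0.png
top0.png
```

View pics/top0.png

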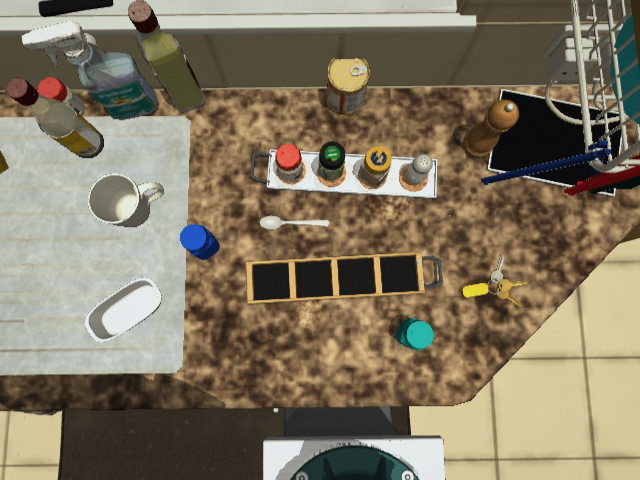

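View pics/side0.png

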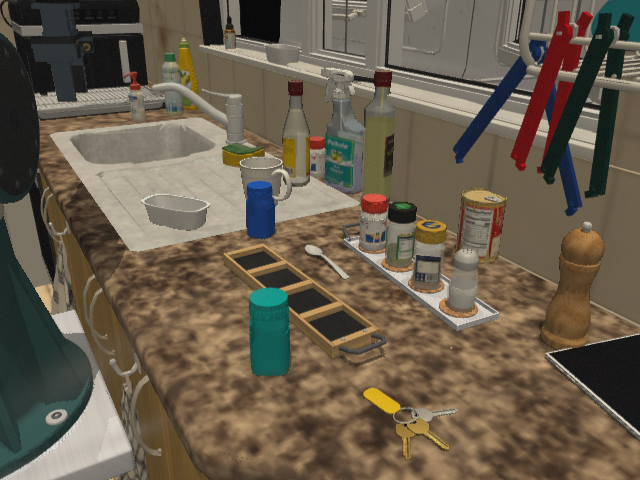

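Top: the tray (handle at left, 258,167) holds, from its handle, red squat (288,160), black (331,158), gold (377,160) and shaker (420,168). The rack's handle is at right (432,271). The blue jar (200,240) and turquoise jar (415,334) are look-alikes. So, from the rack's right end, the order is squat, black, gold, shaker.

```bash
python3 - <<'E'
import cv2
im=cv2.imread("pics/top0.png")
a=cv2.resize(im[245:310,240:440],None,fx=4,fy=4,interpolation=cv2.INTER_CUBIC)
b=cv2.resize(im[138:203,245:445],None,fx=4,fy=4,interpolation=cv2.INTER_CUBIC)
cv2.imwrite("pics/crop0.png",cv2.vconcat([a,b]))
E
```

```text
(no output)
```

View pics/crop0.png

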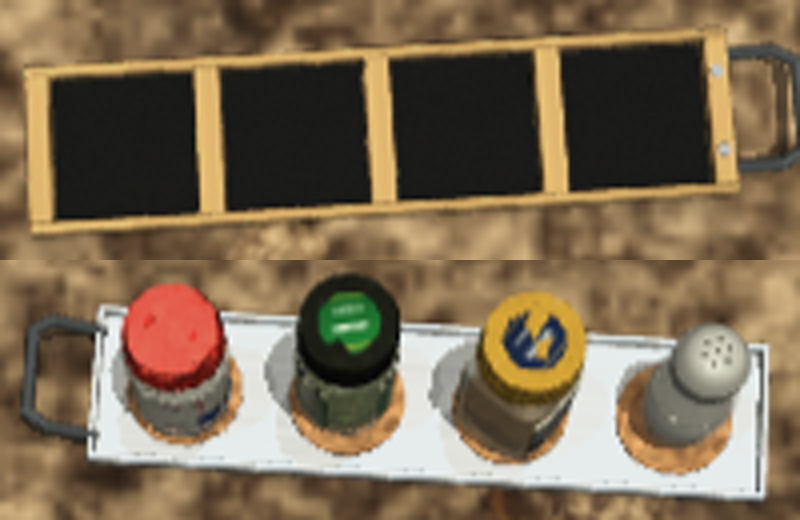

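```bash
python3 - <<'E'
from h import *
def fit(name,pts,o,z):
    P=np.array([at_z("top",(o[0]+(u+.5)/4-.5,o[1]+(v+.5)/4-.5),z)[:2] for u,v in pts])
    M=np.array([[38,161],[38,-161],[-38,-161],[-38,161.]])
    c=P.mean(0);H=M.T@(P-c);a=np.arctan2(H[0,1]-H[1,0],H[0,0]+H[1,1]);R=np.array([[np.cos(a),-np.sin(a)],[np.sin(a),np.cos(a)]])
    print(name,c.round(1),np.degrees(a).round(2),"res",(M@R.T+c-P).round(1).tolist())
    for y in (117,39,-39,-117): print("  ",y,(c+R@[0,y]).round(1))
fit("rack",[(24,67),(726,29),(738,187),(34,231)],(240,245),20)
fit("tray",[(101,46),(768,85),(763,237),(90,200)],(245,138),10)
for n,u,v,z in (("red",172,68,97),("black",349,62,107),("gold",534,80,105),("shaker",712,98,92)):
    print(n,at_z("top",(245+(u+.5)/4-.5,138+(v+.5)/4-.5),z).round(1))
E
```

```text
rack [436.4  28.4] 2.74 res [[0.6, 0.0], [1.9, -0.3], [-1.7, -1.7], [-0.8, 1.9]]
   117 [430.8 145.3]
   39 [434.5  67.4]
   -39 [438.3 -10.5]
   -117 [442.  -88.5]
tray [634.6  -7.8] -3.97 res [[-0.1, 1.2], [0.4, -1.0], [-0.6, -1.8], [0.3, 1.7]]
   117 [642.7 108.9]
   39 [637.3  31.1]
   -39 [631.9 -46.7]
   -117 [ 626.5 -124.5]
red [641.7 109.5  97. ]
black [640.   33.1 107. ]
gold [631.9 -46.1 105. ]
shaker [ 627.4 -124.9   92. ]
```

```bash
python3 -m pendant '[[0,60,-80,0,0,0,-10],[0,115,-130,0,0,0,-20],[0,170,-190,0,0,0,-30],[0,220,-250,0,0,0,-40],[0,260,-310,0,0,0,-50],[0,300,-370,0,0,0,-60],[0,340,-430,0,0,0,-71.9],[0,379.3,-490,0,0,0,-71.9],[0,379.3,-539.6,0,0,0,-71.9],[0,379.3,-539.6,0,0,0,-71.9]]'
```

```text
t: 1.85
eef_pos: [627.2, 142.7, 214.1]
eef_rot: [[0.07, 0.998, 0.0], [0.998, -0.07, 0.0], [0.0, 0.0, -1.0]]
force: [0.4, -0.2, 0.6]
gripper_width: 0.997
grasp_force: 0.0
```

```bash
python3 -m pendant '[[0,0,0,0,0,0,0],[0,0,0,0,0,0,0],[0,0,0,-20,0,0,0],[0,0,0,-40,0,0,0],[0,0,0,-60,0,0,0],[0,0,0,-70,0,0,0],[0,0,0,-70,0,0,0],[0,0,0,-70,0,0,0],[0,0,0,-70,0,0,0],[0,0,0,-70,0,0,0]]'
```

```text
t: 3.1
eef_pos: [626.7, 144.7, 144.4]
eef_rot: [[0.07, 0.998, 0.001], [0.998, -0.07, 0.0], [0.0, 0.001, -1.0]]
force: [-0.4, -0.4, -0.3]
gripper_width: 1.0
grasp_force: 0.0
```

```bash
python3 - <<'E'
from h import *
snap("side","side1")
E
```

```text
(no output)
```

View pics/side1.png

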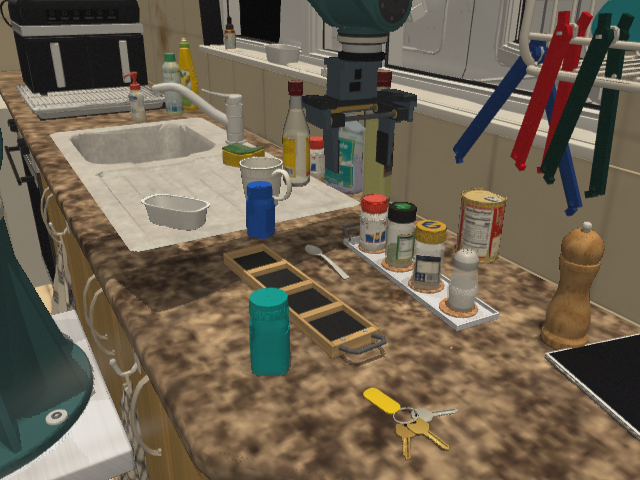

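The side view shows the gripper clear, just left of the red jar (374,205), with its fingers open across the row. The remaining shift is +16, -36.

```bash
python3 -m pendant '[[0,16,-35.8,0,0,0,0],[0,16,-35.8,0,0,0,0],[0,16,-35.8,-25,0,0,0],[0,16,-35.8,-50,0,0,0],[0,16,-35.8,-70,0,0,0],[0,16,-35.8,-77.5,0,0,0],[0,16,-35.8,-77.5,0,0,0],[1,16,-35.8,-77.5,0,0,0],[1,16,-35.8,-77.5,0,0,0],[1,16,-35.8,-77.5,0,0,0]]'
```

```text
t: 4.4
eef_pos: [642.7, 108.9, 66.9]
eef_rot: [[0.07, 0.998, 0.001], [0.998, -0.07, 0.0], [0.0, 0.001, -1.0]]
force: [0.3, 0.4, 0.3]
gripper_width: 0.701
grasp_force: 0.0
```

```bash
python3 -m pendant '[[1,0,0,0,0,0,0],[1,0,0,0,0,0,0],[1,0,0,0,0,0,0],[1,0,0,15,0,0,0],[1,0,0,40,0,0,0],[1,0,0,70,0,0,0],[1,0,0,95,0,0,0],[1,0,0,115,0,0,0],[1,0,0,120,0,0,0],[1,0,0,120,0,0,0]]'
```

```text
t: 5.65
eef_pos: [642.3, 108.8, 186.3]
eef_rot: [[0.07, 0.998, -0.0], [0.998, -0.07, -0.0], [-0.0, -0.0, -1.0]]
force: [0.3, 0.2, -0.5]
gripper_width: 0.481
grasp_force: 29.9
```

```bash
python3 -m pendant '[[1,-15,-15,0,0,0,0],[1,-45,-44,0,0,0,2],[1,-75,-74,0,0,0,3],[1,-105,-103,0,0,0,4],[1,-135,-133,0,0,0,5],[1,-165,-162,0,0,0,6.7],[1,-190,-187,0,0,0,6.7],[1,-200.7,-197.4,0,0,0,6.7],[1,-200.7,-197.4,0,0,0,6.7],[1,-200.7,-197.4,0,0,0,6.7]]'
```

```text
t: 6.9
eef_pos: [442.3, -88.2, 186.4]
eef_rot: [[-0.047, 0.999, 0.0], [0.999, 0.047, 0.0], [0.0, 0.0, -1.0]]
force: [-0.0, -0.9, -0.9]
gripper_width: 0.478
grasp_force: 29.9
```

```bash
python3 -m pendant '[[1,0,0,-20,0,0,0],[1,0,0,-50,0,0,0],[1,0,0,-75,0,0,0],[1,0,0,-90,0,0,0],[1,0,0,-90,0,0,0],[1,0,0,-90,0,0,0],[1,0,0,-90,0,0,0],[1,0,0,-90,0,0,0],[1,0,0,-90,0,0,0],[1,0,0,-90,0,0,0]]'; python3 - <<'E'
from h import *
a=snap("side","s2");b=snap("top","t2")
cv2.imwrite("pics/p2.png",cv2.resize(np.hstack([a[180:380,200:500],b[130:330,220:520]])[:,:,::-1],(800,267)))
E
```

```text
t: 8.15
eef_pos: [441.8, -88.6, 96.5]
eef_rot: [[-0.047, 0.999, 0.0], [0.999, 0.047, -0.0], [-0.0, 0.0, -1.0]]
force: [0.7, -1.3, -1.5]
gripper_width: 0.481
grasp_force: 29.9
```

View pics/p2.png

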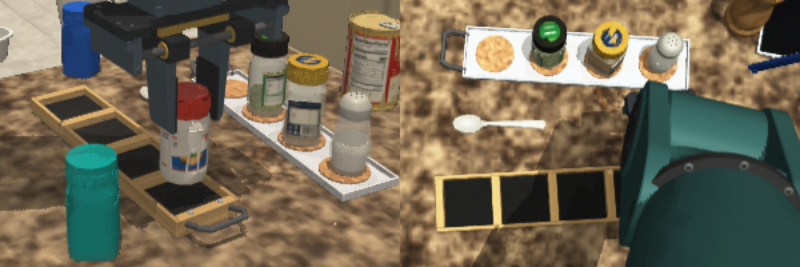

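The red jar hangs upright over the right-end well, and the turquoise jar is clear of the fingers. I'll lower it, release and retreat.

```bash
python3 -m pendant '[[1,0,0,-12,0,0,0],[1,0,0,-22,0,0,0],[1,0,0,-26,0,0,0],[1,0,0,-26,0,0,0],[1,0,0,-26,0,0,0],[0.4,0,0,-26,0,0,0],[0.2,0,0,-26,0,0,0],[0,0,0,-26,0,0,0],[0,0,0,-26,0,0,0],[0,0,0,-26,0,0,0]]'
```

```text
t: 9.5
eef_pos: [441.8, -88.6, 70.5]
eef_rot: [[-0.047, 0.999, 0.0], [0.999, 0.047, -0.0], [-0.0, 0.0, -1.0]]
force: [0.0, -1.2, -0.6]
gripper_width: 0.987
grasp_force: 0.0
```

```bash
python3 -m pendant '[[0,0,0,25,0,0,0],[0,0,0,60,0,0,0],[0,20,12,85,0,0,-1],[0,60,37,85,0,0,-3],[0,100,62,85,0,0,-5],[0,140,86,85,0,0,-6.7],[0,175,108,85,0,0,-6.7],[0,196,120.6,85,0,0,-6.7],[0,196,120.6,85,0,0,-6.7],[0,196,120.6,85,0,0,-6.7]]'; python3 - <<'E'
from h import *
a=snap("side","s3")
cv2.imwrite("pics/p3.png",cv2.resize(a[170:390,200:520][:,:,::-1],(800,550)))
E
```

```text
t: 10.75
eef_pos: [636.9, 31.7, 155.1]
eef_rot: [[0.07, 0.998, -0.001], [0.998, -0.07, -0.0], [-0.0, -0.001, -1.0]]
force: [0.6, 0.1, -0.3]
gripper_width: 1.0
grasp_force: 0.0
```

View pics/p3.png

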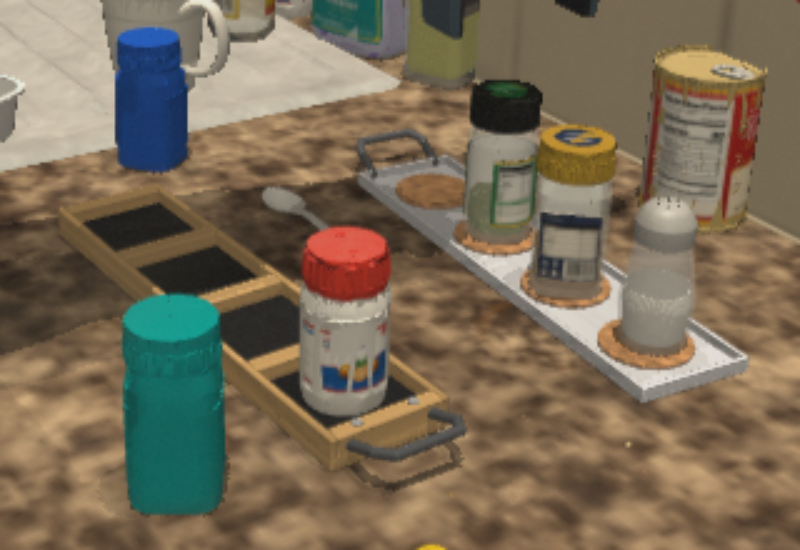

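The red jar (345,320 in the crop) stands flat in the end well. Next is the black cap jar.

```bash
python3 -m pendant '[[0,0.8,0,-25,0,0,0],[0,0.8,0,-55,0,0,0],[0,0.8,0,-73,0,0,0],[0,0.8,0,-78,0,0,0],[0,0.8,0,-78,0,0,0],[1,0.8,0,-78,0,0,0],[1,0.8,0,-78,0,0,0],[1,0.8,0,-78,0,0,0],[1,0.8,0,-78,0,0,0],[1,0.8,0,-78,0,0,0]]' && python3 -m pendant '[[1,0,0,0,0,0,0],[1,0,0,0,0,0,0],[1,0,0,15,0,0,0],[1,0,0,40,0,0,0],[1,0,0,70,0,0,0],[1,0,0,95,0,0,0],[1,0,0,115,0,0,0],[1,0,0,120,0,0,0],[1,0,0,120,0,0,0],[1,0,0,120,0,0,0]]'
```

```text
t: 12.05
eef_pos: [638.5, 32.0, 77.4]
eef_rot: [[0.07, 0.998, -0.0], [0.998, -0.07, 0.0], [0.0, -0.0, -1.0]]
force: [0.1, -0.5, 0.5]
gripper_width: 0.483
grasp_force: 6.0
t: 13.3
eef_pos: [638.0, 32.0, 196.4]
eef_rot: [[0.07, 0.998, -0.002], [0.998, -0.07, -0.0], [-0.0, -0.002, -1.0]]
force: [-0.3, 0.3, -1.4]
gripper_width: 0.48
grasp_force: 29.9
```

```bash
python3 -m pendant '[[1,-12,-3,0,0,0,0],[1,-40,-8,0,0,0,2],[1,-75,-16,0,0,0,3],[1,-110,-24,0,0,0,4],[1,-145,-31,0,0,0,5],[1,-175,-38,0,0,0,6.7],[1,-194,-41.5,0,0,0,6.7],[1,-199.9,-42.5,0,0,0,6.7],[1,-199.9,-42.5,0,0,0,6.7],[1,-199.9,-42.5,0,0,0,6.7]]' && python3 -m pendant '[[1,0,0,-15,0,0,0],[1,0,0,-40,0,0,0],[1,0,0,-65,0,0,0],[1,0,0,-80,0,0,0],[1,0,0,-85,0,0,0],[1,0,0,-85,0,0,0],[1,0,0,-85,0,0,0],[1,0,0,-85,0,0,0],[1,0,0,-85,0,0,0],[1,0,0,-85,0,0,0]]'
```

```text
t: 14.55
eef_pos: [439.4, -10.4, 197.6]
eef_rot: [[-0.047, 0.999, 0.0], [0.999, 0.047, -0.0], [-0.0, 0.0, -1.0]]
force: [-0.7, -0.6, -2.1]
gripper_width: 0.479
grasp_force: 29.9
t: 15.8
eef_pos: [438.7, -10.5, 112.6]
eef_rot: [[-0.047, 0.999, 0.0], [0.999, 0.047, -0.0], [-0.0, 0.0, -1.0]]
force: [-0.3, 0.3, -1.5]
gripper_width: 0.48
grasp_force: 29.9
```

```bash
python3 -m pendant '[[1,0,0,-15,0,0,0],[1,0,0,-27,0,0,0],[1,0,0,-32,0,0,0],[1,0,0,-32,0,0,0],[1,0,0,-32,0,0,0],[0.4,0,0,-32,0,0,0],[0.2,0,0,-32,0,0,0],[0,0,0,-32,0,0,0],[0,0,0,-32,0,0,0],[0,0,0,-32,0,0,0]]'
```

```text
t: 17.05
eef_pos: [438.7, -10.5, 80.5]
eef_rot: [[-0.047, 0.999, 0.0], [0.999, 0.047, -0.0], [-0.0, 0.0, -1.0]]
force: [-0.8, 0.4, 0.0]
gripper_width: 0.985
grasp_force: 0.0
```

```bash
python3 -m pendant '[[0,0,0,25,0,0,0],[0,0,0,60,0,0,0],[0,20,-4,80,0,0,-1],[0,60,-11,80,0,0,-3],[0,100,-18,80,0,0,-5],[0,140,-26,80,0,0,-6.7],[0,175,-33,80,0,0,-6.7],[0,193.3,-36,80,0,0,-6.7],[0,193.3,-36,80,0,0,-6.7],[0,193.3,-36,80,0,0,-6.7]]'; python3 - <<'E'
from h import *
a=snap("side","s4")
cv2.imwrite("pics/p4.png",cv2.resize(a[170:390,200:520][:,:,::-1],(800,550)))
E
```

```text
t: 18.3
eef_pos: [631.0, -46.3, 160.1]
eef_rot: [[0.07, 0.998, -0.001], [0.998, -0.07, 0.0], [0.0, -0.001, -1.0]]
force: [0.1, 0.5, -0.1]
gripper_width: 0.998
grasp_force: 0.0
```

View pics/p4.png

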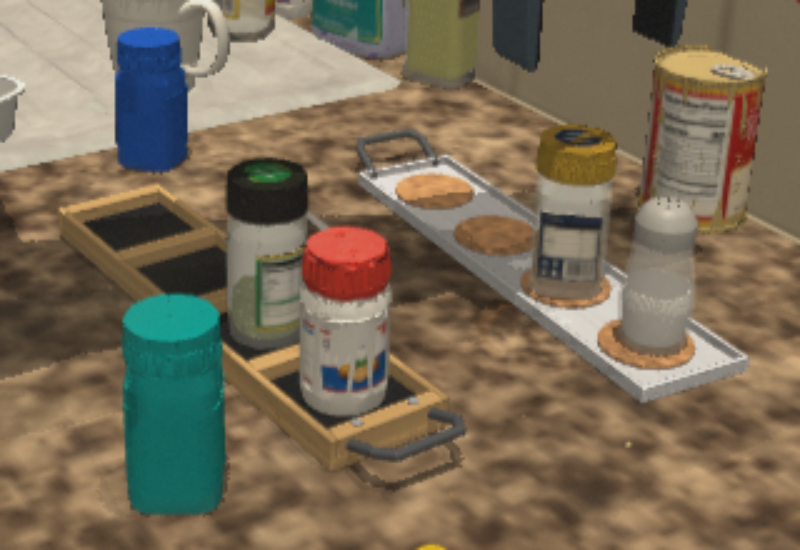

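The black cap jar (268,260) stands flat beside the red one. Next is the gold cap jar, gripped on its cap at TCP z 79.

```bash
python3 -m pendant '[[0,0.8,0,-25,0,0,0],[0,0.8,0,-55,0,0,0],[0,0.8,0,-76,0,0,0],[0,0.8,0,-81,0,0,0],[0,0.8,0,-81,0,0,0],[1,0.8,0,-81,0,0,0],[1,0.8,0,-81,0,0,0],[1,0.8,0,-81,0,0,0],[1,0.8,0,-81,0,0,0],[1,0.8,0,-81,0,0,0]]' && python3 -m pendant '[[1,0,0,0,0,0,0],[1,0,0,0,0,0,0],[1,0,0,15,0,0,0],[1,0,0,40,0,0,0],[1,0,0,70,0,0,0],[1,0,0,95,0,0,0],[1,0,0,115,0,0,0],[1,0,0,120,0,0,0],[1,0,0,120,0,0,0],[1,0,0,120,0,0,0]]'
```

```text
t: 19.6
eef_pos: [632.6, -46.4, 79.4]
eef_rot: [[0.07, 0.998, -0.0], [0.998, -0.07, 0.0], [-0.0, -0.0, -1.0]]
force: [-0.0, -0.1, -0.0]
gripper_width: 0.512
grasp_force: 27.7
t: 20.85
eef_pos: [632.2, -46.4, 198.4]
eef_rot: [[0.07, 0.998, -0.002], [0.998, -0.07, 0.0], [0.0, -0.002, -1.0]]
force: [-1.3, -0.1, -1.5]
gripper_width: 0.511
grasp_force: 27.6
```

```bash
python3 -m pendant '[[1,-12,7,0,0,0,0],[1,-40,23,0,0,0,2],[1,-75,43,0,0,0,3],[1,-110,63,0,0,0,4],[1,-145,83,0,0,0,5],[1,-175,101,0,0,0,6.7],[1,-192,110,0,0,0,6.7],[1,-197.8,113.8,0,0,0,6.7],[1,-197.8,113.8,0,0,0,6.7],[1,-197.8,113.8,0,0,0,6.7]]' && python3 -m pendant '[[1,0,0,-15,0,0,0],[1,0,0,-40,0,0,0],[1,0,0,-65,0,0,0],[1,0,0,-80,0,0,0],[1,0,0,-85,0,0,0],[1,0,0,-85,0,0,0],[1,0,0,-85,0,0,0],[1,0,0,-85,0,0,0],[1,0,0,-85,0,0,0],[1,0,0,-85,0,0,0]]'; python3 - <<'E'
from h import *
a=snap("side","s5")
cv2.imwrite("pics/p5.png",cv2.resize(a[170:390,200:520][:,:,::-1],(800,550)))
E
```

```text
t: 22.1
eef_pos: [435.7, 67.1, 199.5]
eef_rot: [[-0.047, 0.999, 0.0], [0.999, 0.047, -0.0], [-0.0, 0.0, -1.0]]
force: [-0.2, -0.4, -1.3]
gripper_width: 0.509
grasp_force: 27.6
t: 23.35
eef_pos: [435.0, 67.4, 114.6]
eef_rot: [[-0.047, 0.999, 0.0], [0.999, 0.047, 0.0], [0.0, 0.0, -1.0]]
force: [0.4, -0.4, -1.6]
gripper_width: 0.512
grasp_force: 27.6
```

View pics/p5.png

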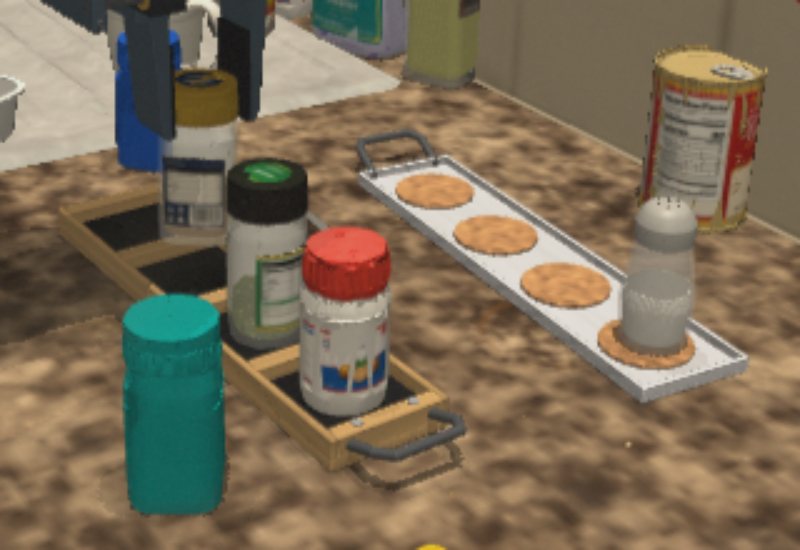

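The gold cap jar (198,155) hangs upright over its well. I'll lower it, release, then go to the shaker.

```bash
python3 -m pendant '[[1,0,0,-15,0,0,0],[1,0,0,-27,0,0,0],[1,0,0,-32,0,0,0],[1,0,0,-32,0,0,0],[1,0,0,-32,0,0,0],[0.4,0,0,-32,0,0,0],[0.2,0,0,-32,0,0,0],[0,0,0,-32,0,0,0],[0,0,0,-32,0,0,0],[0,0,0,-32,0,0,0]]' && python3 -m pendant '[[0,0,0,25,0,0,0],[0,0,0,60,0,0,0],[0,20,-15,80,0,0,-1],[0,55,-55,80,0,0,-3],[0,90,-95,80,0,0,-5],[0,125,-135,80,0,0,-6.7],[0,160,-170,80,0,0,-6.7],[0,191.7,-192.1,80,0,0,-6.7],[0,191.7,-192.1,80,0,0,-6.7],[0,191.7,-192.1,80,0,0,-6.7]]'
```

```text
t: 24.65
eef_pos: [435.0, 67.3, 82.4]
eef_rot: [[-0.047, 0.999, 0.0], [0.999, 0.047, -0.0], [-0.0, 0.0, -1.0]]
force: [0.3, 0.3, 0.9]
gripper_width: 0.989
grasp_force: 0.0
t: 25.9
eef_pos: [625.9, -124.5, 162.0]
eef_rot: [[0.07, 0.998, -0.001], [0.998, -0.07, 0.0], [0.0, -0.001, -1.0]]
force: [0.1, -0.0, -0.9]
gripper_width: 0.998
grasp_force: 0.0
```

```bash
python3 -m pendant '[[0,0.8,0,-30,0,0,0],[0,0.8,0,-65,0,0,0],[0,0.8,0,-92,0,0,0],[0,0.8,0,-100,0,0,0],[0,0.8,0,-100,0,0,0],[1,0.8,0,-100,0,0,0],[1,0.8,0,-100,0,0,0],[1,0.8,0,-100,0,0,0],[1,0.8,0,-100,0,0,0],[1,0.8,0,-100,0,0,0]]' && python3 -m pendant '[[1,0,0,0,0,0,0],[1,0,0,0,0,0,0],[1,0,0,0,0,0,0],[1,0,0,8,0,0,0],[1,0,0,25,0,0,0],[1,0,0,45,0,0,0],[1,0,0,60,0,0,0],[1,0,0,65,0,0,0],[1,0,0,65,0,0,0],[1,0,0,65,0,0,0]]'; python3 - <<'E'
from h import *
a=snap("side","s6")
cv2.imwrite("pics/p6.png",cv2.resize(a[170:390,200:520][:,:,::-1],(800,550)))
E
```

```text
t: 27.15
eef_pos: [627.5, -124.8, 62.5]
eef_rot: [[0.07, 0.998, 0.0], [0.998, -0.07, -0.0], [0.0, 0.0, -1.0]]
force: [-0.1, -0.6, -0.1]
gripper_width: 0.483
grasp_force: 0.0
t: 28.4
eef_pos: [627.0, -124.7, 126.8]
eef_rot: [[0.07, 0.998, -0.001], [0.998, -0.07, 0.0], [0.0, -0.001, -1.0]]
force: [0.2, -0.3, -1.6]
gripper_width: 0.359
grasp_force: 29.6
```

View pics/p6.png

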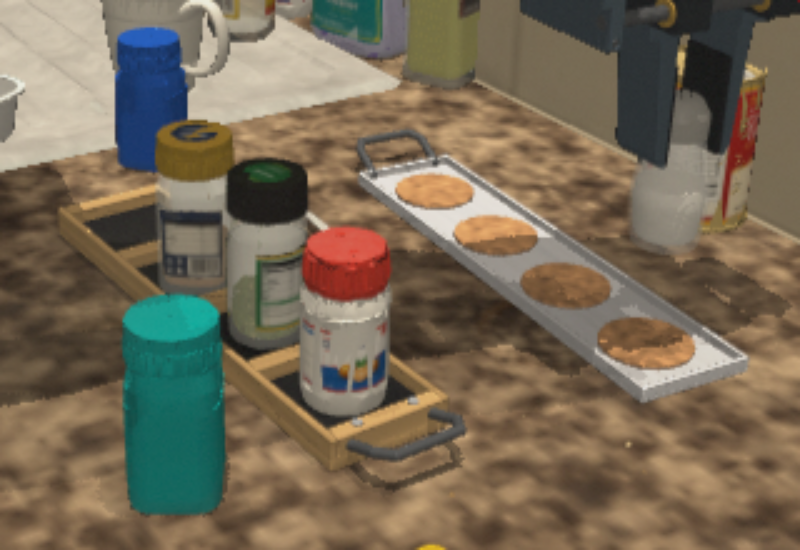

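The gold cap jar is standing, and the shaker (668,175) is held upright (opening 33 mm). I'll raise it and carry it to the left-end well.

```bash
python3 -m pendant '[[1,0,10,20,0,0,0],[1,0,35,45,0,0,0],[1,-30,70,65,0,0,2],[1,-65,110,65,0,0,3],[1,-100,150,65,0,0,4],[1,-135,190,65,0,0,5],[1,-165,225,65,0,0,6.7],[1,-185,255,65,0,0,6.7],[1,-196.2,270,65,0,0,6.7],[1,-196.2,270,65,0,0,6.7]]' && python3 -m pendant '[[1,0,0,0,0,0,0],[1,0,0,-20,0,0,0],[1,0,0,-50,0,0,0],[1,0,0,-75,0,0,0],[1,0,0,-90,0,0,0],[1,0,0,-95,0,0,0],[1,0,0,-95,0,0,0],[1,0,0,-95,0,0,0],[1,0,0,-95,0,0,0],[1,0,0,-95,0,0,0]]'; python3 - <<'E'
from h import *
a=snap("side","s7")
cv2.imwrite("pics/p7.png",cv2.resize(a[170:390,200:520][:,:,::-1],(800,550)))
E
```

```text
t: 29.7
eef_pos: [430.8, 146.3, 193.4]
eef_rot: [[-0.049, 0.999, 0.001], [0.999, 0.049, 0.0], [0.0, 0.001, -1.0]]
force: [0.6, -0.6, -0.2]
gripper_width: 0.361
grasp_force: 29.6
t: 30.95
eef_pos: [431.4, 145.3, 97.8]
eef_rot: [[-0.047, 0.999, 0.001], [0.999, 0.047, 0.0], [0.0, 0.001, -1.0]]
force: [0.1, -0.6, -0.9]
gripper_width: 0.361
grasp_force: 29.6
```

View pics/p7.png

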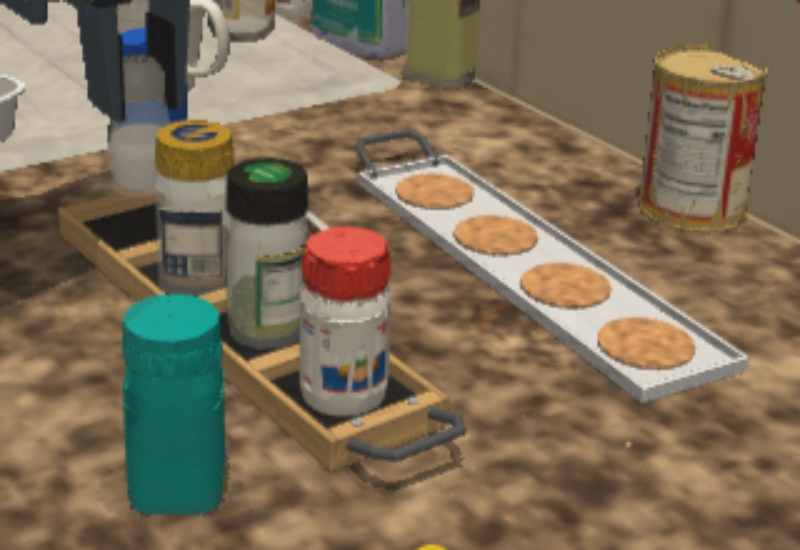

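The shaker (140,150) is above the left well. I'll lower it 32 mm, release, go up, then move aside for a final look.

```bash
python3 -m pendant '[[1,0,0,-15,0,0,0],[1,0,0,-27,0,0,0],[1,0,0,-32.5,0,0,0],[1,0,0,-32.5,0,0,0],[1,0,0,-32.5,0,0,0],[0.5,0,0,-32.5,0,0,0],[0.3,0,0,-32.5,0,0,0],[0,0,0,-32.5,0,0,0],[0,0,0,-32.5,0,0,0],[0,0,0,-32.5,0,0,0]]' && python3 -m pendant '[[0,0,0,25,0,0,0],[0,0,0,60,0,0,0],[0,0,0,100,0,0,0],[0,0,0,140,0,0,0],[0,30,40,150,0,0,0],[0,60,90,150,0,0,0],[0,90,140,150,0,0,0],[0,110,190,150,0,0,0],[0,130,240,150,0,0,0],[0,130,240,150,0,0,0]]'; python3 - <<'E'
from h import *
a=snap("side","s8");b=snap("top","t8")
A=cv2.resize(a[170:390,200:520],(437,300));B=cv2.resize(b[200:340,190:460],(579,300))
cv2.imwrite("pics/p8.png",cv2.resize(np.hstack([A,B])[:,:,::-1],(800,236)))
E
```

```text
t: 32.25
eef_pos: [431.3, 145.2, 64.9]
eef_rot: [[-0.047, 0.999, 0.0], [0.999, 0.047, 0.0], [0.0, 0.0, -1.0]]
force: [0.8, -0.3, 0.7]
gripper_width: 0.881
grasp_force: 0.0
t: 33.5
eef_pos: [561.9, 387.9, 214.5]
eef_rot: [[-0.049, 0.999, 0.0], [0.999, 0.049, 0.0], [0.0, 0.0, -1.0]]
force: [-0.9, -0.3, -0.2]
gripper_width: 1.001
grasp_force: 0.0
```

View pics/p8.png

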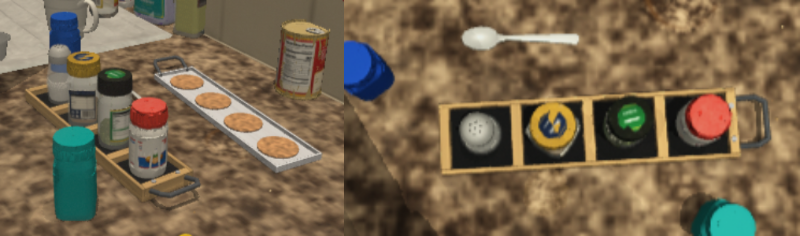

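All four stand in their wells; from the handle the order is red, black, gold, shaker. The look-alikes are untouched.

```bash
python3 -c "
from plant import workorder; print(workorder.hand_in())"
```

```text
the job is handed in; nothing more can be done
None
```

I moved all four into the rack and handed the job in at about 34 s; from the rack's handle they run squat jar, black cap jar, gold cap jar, salt shaker, and the last pictures show each standing upright in its own well.

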